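# Hang the dead weight on its stand by its snap hook

### The job

Put the tester's dead weight away on its storage stand: take it by the flat tab on top and press its snap hook gently straight down onto the stand's bar until the sprung gate flicks shut under the bar. Then tug it upward lightly so that the shut gate bears on the bar and shows that it holds, and let it hang free. Do not force the hook against the bar, and leave the things round about alone.

Things in the scene. Friction and masses are not known exactly. Their poses are not given: they have to be found in the camera images.
- weight: Dead weight, about 0.35 kg, 168 mm high, standing on the bench at the start; origin under the centre of its foot, z up. Steel foot 52 mm in diameter, 30 mm high; a 10 mm round rod rises on the -x side (rod axis x = -17 mm), bends over in a half circle (centre at z = 110 mm, inner radius 12 mm) and comes down on the +x side as a short nose.
- grip (a point): Centre of the flat upright steel grip tab on top of the weight, 148 mm above its underside; axes are the weight's own. The tab is 34 mm (x) by 12 mm (y, grasp across this) by 40 mm high, z = 128 to 168 mm.
- eye (a point): Point inside the hook, 117 mm above the weight's underside (31 mm below point grip), on its vertical centre line: where the bar's axis lies when the weight hangs, just under the crown (crown inside at z = 122 mm). Axes are the weight's own. More than 20 N between hook and bar counts as forcing it.
- nose (a point): Lower end of the hook's nose, x = 21 mm, z = 80 mm in the weight's axes, flared outward. The throat between nose and back rod is 24 mm wide, centred on x = 0. Below nose and gate, from z = 30 to 75 mm, the hook is open towards +x: the bar is brought in through this gap, under the gate, before the hook is pressed down.
- gate_hinge (a point): Hinge of the sprung gate, on the back rod at x = -14 mm, z = 86 mm in the weight's axes. The gate is 4 mm thick, 10 mm wide, its tip 25 mm from the hinge; it closes the throat level at z = 84 to 88 mm and swings only upward, into the hook. Shut, it cannot be pushed downward, so the bar cannot come out again.
- gate (a joint): Gate angle: 0 shut, to 1.45 rad swung up. Preloaded: a push rising to about 8 to 14 N between hook and bar opens it, more than the weight alone. With the bar's axis 21 to 29 mm above the hinge it flicks shut and the push drops suddenly; 2 to 10 mm further on the crown meets the bar and the force rises steeply.
- stand_foot (a point): Centre of the storage stand's underside, on the bench; stand's axes, z up; the stand is fixed. Straight above it a level round steel bar, 10 mm in diameter, runs along y between two posts. The bar is clamped anywhere from 158 to 182 mm (its axis) above the bench; its height is not measured and must be seen or felt. It can be approached from +x or -x.
- stand: The storage stand, same origin and axes as point stand_foot: grey base plate 100 (x) by 220 (y) by 8 mm, two round steel posts 14 mm thick, 195 mm high, at y = -95 and +95 mm, with 24 mm clamp collars and black knobs at the bar's ends. Mind the head of the tall dial tester that overhangs the bench beside it, from 0.55 m up, x over 0.43 m, y from -0.21 to 0.03 m: draw the arm back to pass it.
- bar_end_c (a point): Bystander: brown round bar offcut, 32 mm in diameter, 48 mm high, loose; point at its centre. Leave it where it is.
- block_round_c (a point): Bystander: round grey test block, 50 mm in diameter, 15 mm high, loose; point at its centre. Leave it where it is.
- tape_roll_c (a point): Bystander: roll of yellow tape, 70 mm in diameter, 18 mm high, loose; point at its centre. Leave it where it is.
Not all that is in view belongs to the job. What is shaped like the weight but blue is not meant.

How it is judged:
On the way, in this order (a step that is already met when the one before it is completed fails the run):
1. the weight is lifted clear of the bench (height (world z) of eye above 0.16 m and contact force between weight and the fingers above 1 N), for 0.2 s.
2. the bar is inside the hook and the gate has flicked shut under it (x of eye in the frame of stand_foot between -0.013 and 0.013 m and y of eye in the frame of stand_foot between -0.075 and 0.075 m and z of eye in the frame of stand_foot between 0.148 and 0.192 m and value of joint gate below 0.12 rad and angle between eye's own z axis and vertical below 0.35 rad), for 0.1 s.
3. the weight is tugged up so that the shut gate bears on the bar with more than 1.5 N (x of eye in the frame of stand_foot between -0.013 and 0.013 m and y of eye in the frame of stand_foot between -0.075 and 0.075 m and z of eye in the frame of stand_foot between 0.148 and 0.214 m and value of joint gate below 0.12 rad and angle between eye's own z axis and vertical below 0.35 rad and contact force between gate and stand above 1.5 N), for 0.1 s.
At the end, for the whole second after the job is handed in: The weight hangs from the stand's bar by its hook, released and at rest: the eye is on the bar's line (within 8 mm across, 75 mm along, at the height of the bar, 152 to 186 mm), the gate is shut (under 0.08 rad), the weight is upright within 0.2 rad and borne by the stand (x of eye in the frame of stand_foot between -0.008 and 0.008 m and y of eye in the frame of stand_foot between -0.075 and 0.075 m and z of eye in the frame of stand_foot between 0.152 and 0.186 m and value of joint gate below 0.08 rad and angle between eye's own z axis and vertical below 0.2 rad and contact force between weight and stand above 2 N and linear speed of weight below 0.05 m/s); the robot touches nothing.
It fails at once if the held hook pressed or pulled against the stand with more than 22 N (contact force between weight and stand above 22 N and contact force between weight and the fingers above 1 N).
It fails at once if the bar offcut is displaced by more than 20 mm (distance of bar_end_c from where it was at the start of the episode above 0.02 m).
It fails at once if the round test block is displaced by more than 20 mm (distance of block_round_c from where it was at the start of the episode above 0.02 m).
It fails at once if the tape roll is displaced by more than 20 mm (distance of tape_roll_c from where it was at the start of the episode above 0.02 m).
It also fails if it takes over 72 s, if anything falls off the work surface, if the arm or the gripper's body presses on something with over 40 N, if the wrist force passes 120 N, or if a joint passes its speed limit or range.

### The arm

A 6-joint arm with a two-finger parallel gripper is mounted at the origin on a cart in front of the work surface, level with it; the furniture and walls round the work are solid. World frame = base frame: x ahead of the robot, y to its left, z up, the work surface at z = 0. Lengths are in m, angles in rad, forces in N, time in s.
With the tool pointing down it reaches from about 0.275 to 0.875 m from the base axis. Payload 12.5 kg.
Tool frame: the origin (TCP) lies midway between the tips of the shut fingers; the grasp point (between the pads) lies env.pinch_z behind it (env.pinch_z is the distance from the TCP to the grasp point, in m); z points along the fingers, y is the line along which they close (so a half turn about z gives the same grasp; the last joint's range is limited). The gripper opens to 85 mm and grips with 20 to 120 N. Pads are 22 mm wide; open, the fingers measure 114 mm over their backs; the gripper's body (76 mm by 85 mm) begins 54 mm behind the grasp point. The pads swing forward as they close: fully open they stand 13 mm farther back than shut.
Start: joints at [1.066, 0.351, 1.652, -0, 1.139, -0.085], TCP at [0.224, 0.502, 0.231] pointing down, gripper open.
Joint ranges: [-2.75, 2.75], [-0.79, 2.1], [0.01, 2.65], [-1.57, 4.71], [0.07, 3.14], [-2.87, 2.87]. Speed limits (rad/s): [2.22, 2.22, 2.79, 3.14, 3.14, 3.14].

### API

Orientations are given as a 3x3 rotation matrix whose columns are the frame's x, y, z axes.
In Python, from station import env gives the robot as it stands.
- The arm moves only by the tool arm_command, never from a script. Its argument "plan" is a list of rows, each a list of 2 entries, a list of its own where there are three numbers: the shift along the tool's x, y, z each as a share of 12 cm, from -1 to 1, then the turn, a rotation vector about the tool's x, y, z each as a share of 45 degrees, from -1 to 1. In form: [[[tx, ty, tz], [wx, wy, wz]], ...]. A call has exactly 8 rows; each row is the pose to reach, as a shift and turn from the pose commanded when the call began, along the tool's axes at that moment; what a row does not reach only later rows make up. A row lasts 1/10 s, in which the tool goes at most 50 mm and 8.59 degrees, less where a joint would pass 70% of its speed; a pose out of reach is approached as far as the arm can. A call with a number of a shift or a turn outside -1 to 1 is refused whole. A call with a gripper value outside its range is refused whole. "hand" is the gripper's target within -1 to 1 (fully open at 1, half-way at 0, shut at -1), set as the call begins (left out, the last holds). The fingers move at their own pace and stop on an object; "squeeze" is the grip in N (left out, the last holds). Time passes only in rows, so rows that repeat a pose let the fingers close, or fill a call up. It gives the time, the measured TCP pose, the force, the opening and the grip force at its end, in the units of the state.
- env.observe(): the state, without advancing time (a new reading comes with each control period).
- env.capture(name): name is "scene" or "top" or "wrist"; returns a dict with "img" (384x512x3 uint8, blue, green, red), "range_z" (384x512 float32, m along the optical axis (not along the pixel's ray), 0 where there is no reading), "fx", "fy", "cx", "cy" (pixels), "extrinsics" (4x4, takes a point from camera to world coordinates). Camera axes: x right, y down, z forward; pixel columns grow to the right and rows downward; lengths in m; the calibration is good to about 2 mm. A picture is of the moment at which its call begins.
- env.sign_off(): hands the job in; it is judged then, once.
The state is a dict: "clock": time; "joint_positions": joint angles; "joint_velocities": joint speeds; "tau": joint torques, N m; "ee_pos": TCP position; "tool_rot": TCP orientation; "force": force on the tool from outside, world axes, zero at the start; "moment": the same for the moment, N m; "finger_gap": opening from 0.0 (shut) to 1.0 (fully open); "grip_force": force on a finger pad.
Only numpy, scipy, OpenCV 4.12 (cv2) and the standard library are available. Lean on these libraries where they do the work, as an engineer would, in place of code of your own. Each camera call takes 0.05 s, during which the arm holds its last target. There are 200 camera calls.

## Working session

There is one attempt and no reset: what is moved stays moved. The work goes in short steps, Python scripts to look and compute and a tool call to move; the robot and the scene stay as the last step left them, time stands still between calls to the robot, and variables do not carry over. Pictures are saved under pics/ and viewed, at most 10 in all, crops included, and the job is handed in when it is done.

Besides the shell and the picture viewer there is one more tool, called after "Call:" as a command line: name --argument value ..., lists and objects as JSON in quotes. arm_command: Moves the arm, as the interface text tells. Its arguments: {"type":"object","properties":{"plan":{"type":"array"},"hand":{"type":"number"},"squeeze":{"type":"number"}},"required":["plan"]}

```bash
mkdir -p pics; ls
cat > h.py <<'E'
import numpy as np, cv2
from station import env
def cap(n):
    c=env.capture(n)
    z=c["range_z"]; v,u=np.mgrid[:384,:512]
    P=np.stack([(u-c["cx"])/c["fx"]*z,(v-c["cy"])/c["fy"]*z,z],-1)
    E=np.array(c["extrinsics"]); W=P@E[:3,:3].T+E[:3,3]; W[z==0]=np.nan
    return c["img"],W,E,c
E
python3 - <<'E'
from h import *
ims=[]
for n in("scene","top"):
    i,W,E,c=cap(n); np.savez(f"/tmp/{n}.npz",i=i,W=W); ims.append(i); print(n,E.round(3).tolist(),c["fx"])
    cv2.imwrite(f"pics/{n}0.png",cv2.resize(i,(800,600)))
o=env.observe(); print(o,env.pinch_z)
E
```

```text
pics
scene [[0.75, -0.469, 0.467, 0.07], [-0.661, -0.549, 0.511, -0.178], [0.017, -0.692, -0.722, 0.717], [0.0, 0.0, 0.0, 1.0]] 437.25258388899897
top [[-0.016, -0.994, 0.104, 0.374], [-1.0, 0.017, 0.001, 0.259], [-0.003, -0.104, -0.995, 1.068], [0.0, 0.0, 0.0, 1.0]] 485.45038886758846
{'clock': 0.1, 'joint_positions': array([ 1.06638411e+00,  3.51217608e-01,  1.65233572e+00,  8.90432429e-06,
        1.13910557e+00, -8.45892594e-02]), 'joint_velocities': array([-0.00105551, -0.00160061,  0.00048347,  0.00069052, -0.00084442,
       -0.00145901]), 'tau': array([ 1.07990596e-03, -5.06819522e+01, -2.91877413e+01, -7.45054126e-05,
        2.58541724e-03, -3.69741485e-06]), 'ee_pos': array([0.22400858, 0.50199865, 0.23080221]), 'tool_rot': array([[-9.13159570e-01,  4.07601922e-01, -5.22389869e-04],
       [ 4.07602245e-01,  9.13159102e-01, -9.29546601e-04],
       [ 9.81400827e-05, -1.06175166e-03, -9.99999432e-01]]), 'force': array([-0.10917549, -0.34014039, -0.3545706 ]), 'moment': array([ 0.01776217,  0.03080172, -0.02336758]), 'grip_force': 0.0, 'finger_gap': 1.0006982698499487} 0.0187
```

View pics/scene0.png

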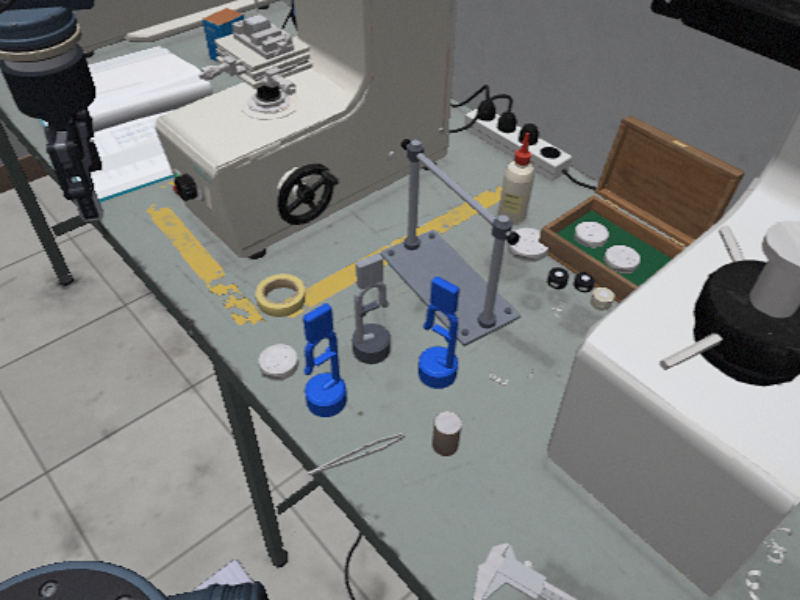

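View pics/top0.png

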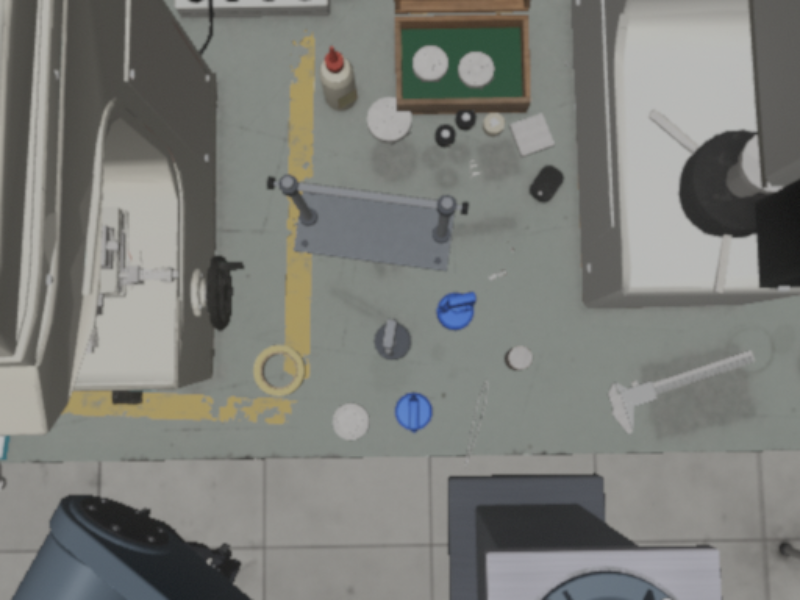

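The scene view shows the grey weight at about (370,310), between two blue decoys, with the stand behind it. In the top view the weight is at (393,340), the stand's posts at (288,185) and (447,205), and the tab runs roughly along world x.

Run:
```python
from h import *
d=np.load("/tmp/top.npz"); W=d["W"]; s=np.load("/tmp/scene.npz")["W"]; si=np.load("/tmp/scene.npz")["i"]
print("foot px top",W[220,252], "stand px",W[150,236])
for n,Q in(("top",W),("scene",s)):
    P=Q.reshape(-1,3); c0=W[225,249][:2]
    m=(abs(P[:,:2]-c0)<.06).all(1)&(P[:,2]>.01)
    im=(d["i"] if n=="top" else si).reshape(-1,3).astype(int); g=m&(im.max(1)-im.min(1)<40)
    for a,b in((.01,.034),(.034,.08),(.08,.125),(.13,.165),(.165,.172)):
        k=P[g&(P[:,2]>a)&(P[:,2]<b)]
        if len(k)>3:
            ev,V=np.linalg.eigh(np.cov(k[:,:2].T)); print(n,a,len(k),k.mean(0).round(4),((k.min(0)+k.max(0))/2).round(4),V[:,1].round(3),(2*np.sqrt(3*ev)).round(4), np.ptp(k,axis=0).round(3))
    # bar / stand
    g=(abs(P[:,:2]-W[150,236][:2])<.15).all(1)
    k=P[g&(P[:,2]>.14)&(P[:,2]<.21)]
    ctr,V=k.mean(0),np.linalg.eigh(np.cov(k[:,:2].T))[1]; print(n,"bar all",ctr.round(4),V[:,1],len(k))
    u=V[:,1]; u=u*np.sign(u[1]); t=(k[:,:2]-ctr[:2])@u
    for lo in np.arange(-.14,.14,.02):
        q=k[(t>lo)&(t<=lo+.02)]
        if len(q): print("  ",lo.round(2),len(q),q.mean(0).round(4),q[:,2].max().round(4),q[:,2].min().round(4))
    k=P[g&(P[:,2]>.004)&(P[:,2]<.012)]; 
    r=cv2.minAreaRect((k[:,:2]*1000).astype(np.float32)); print(n,"plate",r,k[:,2].mean())
# zoom crops
a=cv2.resize(si[150:290,190:300],None,fx=5,fy=5,interpolation=cv2.INTER_CUBIC)[:600]
cv2.imwrite("pics/z.png",a)
```

```text
foot px top [0.4317307  0.28140629 0.08933468] stand px [0.5925011  0.31655004 0.00814234]
top 0.01 310 [0.4366 0.2815 0.0295] [0.4138 0.2739 0.0231] [-0.872 -0.49 ] [0.0499 0.067 ] [0.103 0.07  0.022]
top 0.034 8 [0.4249 0.2854 0.0459] [0.4316 0.286  0.0561] [-0.471  0.882] [0.025 0.034] [0.024 0.032 0.043]
top 0.08 31 [0.4326 0.2838 0.1009] [0.4433 0.2851 0.1027] [-0.976  0.217] [0.0119 0.0558] [0.047 0.017 0.044]
top 0.13 19 [0.4341 0.2826 0.1535] [0.439  0.2835 0.1508] [-0.93   0.367] [0.0136 0.0333] [0.03  0.015 0.028]
top 0.165 109 [0.4414 0.2844 0.1681] [0.4412 0.285  0.1685] [-0.986  0.169] [0.0115 0.0332] [0.032 0.015 0.007]
top bar all [0.5808 0.2931 0.1811] [0.45609867 0.88992921] 1076
   -0.14 103 [0.48   0.1987 0.1657] 0.1717 0.1402
   -0.12 13 [0.4799 0.2123 0.164 ] 0.1703 0.1435
   -0.1 40 [0.5873 0.1931 0.1849] 0.1894 0.1791
   -0.08 183 [0.5483 0.2326 0.1811] 0.1988 0.1412
   -0.06 73 [0.5938 0.2288 0.1851] 0.194 0.1781
   -0.04 60 [0.5965 0.2513 0.1832] 0.1873 0.1784
   -0.02 60 [0.5997 0.2719 0.1832] 0.1865 0.1769
   0.0 62 [0.6027 0.2928 0.183 ] 0.1865 0.1777
   0
[... 1152 characters left out ...]
 [0.4736 0.2103 0.1598] 0.17 0.1402
   -0.06 198 [0.5306 0.2315 0.1726] 0.1907 0.1402
   -0.04 172 [0.5852 0.2145 0.1734] 0.1971 0.1402
   -0.02 46 [0.5906 0.2405 0.1823] 0.1857 0.175
   0.0 50 [0.5937 0.2623 0.1824] 0.1855 0.1767
   0.02 42 [0.5969 0.2839 0.1825] 0.185 0.1782
   0.04 43 [0.6002 0.3048 0.1823] 0.1854 0.1762
   0.06 42 [0.603  0.3266 0.1827] 0.1863 0.1766
   0.08 40 [0.6069 0.3488 0.1824] 0.186 0.1776
   0.1 35 [0.6099 0.3704 0.1823] 0.1854 0.1766
   0.12 168 [0.6121 0.3969 0.1735] 0.1973 0.1405
   0.14 44 [0.6148 0.4107 0.1855] 0.1968 0.1556
scene plate ((592.969482421875, 316.5079345703125), (297.72808837890625, 287.8179931640625), 0.060399290174245834) 0.008384085387521762
```

View pics/z.png

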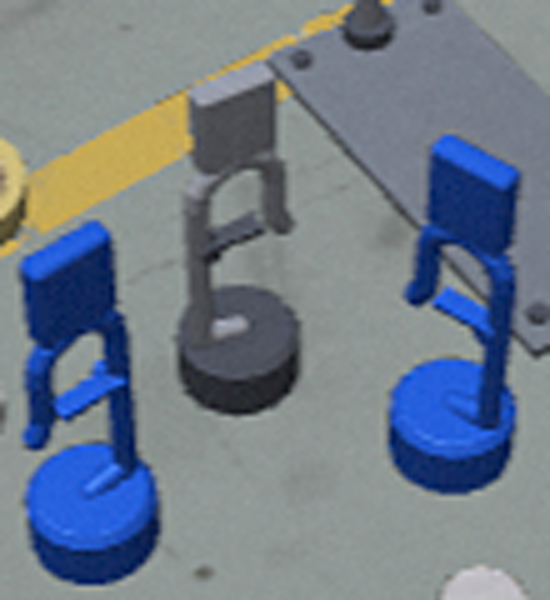

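The zoom shows the grey weight's back rod on the robot side at (200,260) and its nose towards the stand at (285,210). Its +x therefore already points at the bar, at a yaw of about -10.4°. The bar axis is near z 0.18 and runs 8° off y.

```bash
cat >> h.py <<'E'
def go(pos,yaw=None):
    "shift in tool axes /12cm and turn /45deg to put TCP at pos, pointing down, tool y at angle yaw(deg)"
    from scipy.spatial.transform import Rotation as Ro
    o=env.observe(); R=o["tool_rot"]; s=R.T@(np.array(pos)-o["ee_pos"])/.12
    w=np.zeros(3)
    if yaw is not None:
        a=np.radians(yaw); y=np.array([np.cos(a),np.sin(a),0]); z=np.array([0,0,-1.]); T=np.stack([np.cross(y,z),y,z],1)
        w=Ro.from_matrix(R.T@T).as_rotvec()/np.radians(45)
    print("shift",s.round(3),"turn",w.round(3),"ee",o["ee_pos"].round(4),"t",o["clock"],"F",o["force"].round(2),"gap",o["finger_gap"])
E
python3 -c "
from h import *
go([.4395,.2847,.231],79.6)"
```

```text
shift [-2.378e+00 -9.220e-01 -1.000e-03] turn [-0.001 -0.    -0.303] ee [0.224  0.502  0.2308] t 0.1 F [-0.11 -0.34 -0.35] gap 1.0006982698499487
```

Call:
arm_command --plan '[[[-0.15,-0.06,0],[0,0,-0.05]],[[-0.3,-0.12,0],[0,0,-0.1]],[[-0.45,-0.18,0],[0,0,-0.15]],[[-0.6,-0.24,0],[0,0,-0.2]],[[-0.75,-0.3,0],[0,0,-0.25]],[[-0.9,-0.36,0],[0,0,-0.303]],[[-1,-0.4,0],[0,0,-0.303]],[[-1,-0.4,0],[0,0,-0.303]]]' --hand 1 --squeeze 40

```text
clock: 0.9
ee_pos: [0.3148, 0.4087, 0.2312]
tool_rot: [[-0.983, 0.184, -0.0], [0.184, 0.983, -0.0], [0.0, -0.0, -1.0]]
force: [-0.7, -0.2, -0.0]
finger_gap: 1.0
grip_force: 0.0
```

```bash
python3 -c "
from h import *
go([.4395,.2847,.231],79.6)"
```

```text
shift [-1.211 -0.825  0.002] turn [-0.    -0.    -0.004] ee [0.3148 0.4087 0.2312] t 0.9 F [-0.71 -0.18 -0.01] gap 1.000393758752
```

Call:
arm_command --plan '[[[-0.2,-0.14,0],[0,0,0]],[[-0.4,-0.28,0],[0,0,0]],[[-0.6,-0.42,0],[0,0,0]],[[-0.8,-0.56,0],[0,0,0]],[[-1,-0.7,0],[0,0,0]],[[-1,-0.825,0],[0,0,0]],[[-1,-0.825,0],[0,0,0]],[[-1,-0.825,0],[0,0,0]]]'

```text
clock: 1.7
ee_pos: [0.4136, 0.291, 0.2314]
tool_rot: [[-0.983, 0.181, -0.0], [0.181, 0.983, 0.0], [0.0, 0.0, -1.0]]
force: [-0.6, 0.3, -0.3]
finger_gap: 1.001
grip_force: 0.0
```

Call:
arm_command --plan '[[[-0.1,0,0],[0,0,0]],[[-0.21,0,0],[0,0,0]],[[-0.21,0,0],[0,0,0]],[[-0.21,0,0],[0,0,0]],[[-0.21,0,0],[0,0,0]],[[-0.21,0,0],[0,0,0]],[[-0.21,0,0],[0,0,0]],[[-0.21,0,0],[0,0,0]]]'

```text
clock: 2.5
ee_pos: [0.4389, 0.2859, 0.2314]
tool_rot: [[-0.984, 0.181, 0.0], [0.181, 0.984, 0.0], [-0.0, 0.0, -1.0]]
force: [-0.2, 0.9, -0.5]
finger_gap: 0.995
grip_force: 0.0
```

```bash
python3 -c "
from h import *
go([.4395,.2847,.134],79.6)
i,W,E,c=cap('wrist'); cv2.imwrite('pics/w1.png',i)
P=W.reshape(-1,3); m=(abs(P[:,2]-.168)<.006)&(abs(P[:,0]-.44)<.03)&(abs(P[:,1]-.285)<.03); k=P[m]
print(len(k))
if len(k)>5: print(k.mean(0),(k.min(0)+k.max(0))/2,np.linalg.eigh(np.cov(k[:,:2].T))[1][:,1],cv2.minAreaRect((k[:,:2]*1000).astype(np.float32)))
"
```

```text
shift [-0.006 -0.009  0.811] turn [ 0.  0. -0.] ee [0.4389 0.2859 0.2314] t 2.5 F [-0.19  0.91 -0.46] gap 0.9950779883640236
840
[0.44024397 0.28421211 0.16797134] [0.44143507 0.28385533 0.16632721] [-0.98373918  0.17960295] ((441.46246337890625, 284.05706787109375), (11.734195709228516, 33.83348083496094), 79.24813079833984)
```

View pics/w1.png

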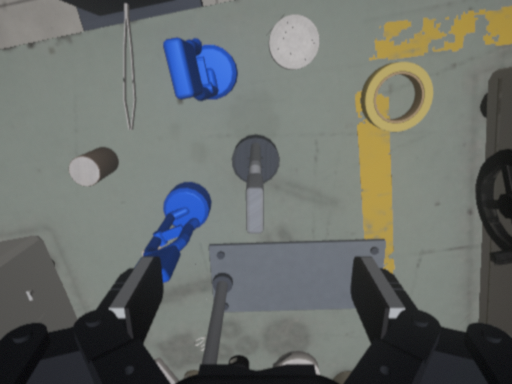

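The wrist view shows the tab at (255,210), square between the fingers. It is centred at (0.441, 0.284), and nothing stands under the fingers. I'll descend.

Call:
arm_command --plan '[[[-0.02,-0.012,0.12],[0,0,0]],[[-0.02,-0.012,0.26],[0,0,0]],[[-0.02,-0.012,0.4],[0,0,0]],[[-0.02,-0.012,0.54],[0,0,0]],[[-0.02,-0.012,0.68],[0,0,0]],[[-0.02,-0.012,0.81],[0,0,0]],[[-0.02,-0.012,0.81],[0,0,0]],[[-0.02,-0.012,0.81],[0,0,0]]]'

```text
clock: 3.35
ee_pos: [0.4413, 0.2841, 0.1345]
tool_rot: [[-0.984, 0.181, 0.0], [0.181, 0.984, 0.0], [-0.0, 0.0, -1.0]]
force: [0.6, -0.4, 0.9]
finger_gap: 0.997
grip_force: 0.0
```

Call:
arm_command --plan '[[[0,0,0],[0,0,0]],[[0,0,0],[0,0,0]],[[0,0,0],[0,0,0]],[[0,0,0],[0,0,0]],[[0,0,0],[0,0,0]],[[0,0,0],[0,0,0]],[[0,0,0],[0,0,0]],[[0,0,0],[0,0,0]]]' --hand -1 --squeeze 60

```text
clock: 4.15
ee_pos: [0.4414, 0.2842, 0.1344]
tool_rot: [[-0.984, 0.181, 0.001], [0.181, 0.984, 0.0], [-0.001, 0.0, -1.0]]
force: [1.0, 0.7, 4.5]
finger_gap: 0.129
grip_force: 59.5
```

Call:
arm_command --plan '[[[0,0,-0.08],[0,0,0]],[[0,0,-0.2],[0,0,0]],[[0,0,-0.35],[0,0,0]],[[0,0,-0.5],[0,0,0]],[[0,0,-0.65],[0,0,-0.05]],[[0,0,-0.8],[0,0,-0.05]],[[0,0,-0.95],[0,0,-0.05]],[[0,0,-1],[0,0,-0.05]]]'

```text
clock: 4.95
ee_pos: [0.4413, 0.2841, 0.2557]
tool_rot: [[-0.99, 0.142, 0.001], [0.142, 0.99, 0.001], [-0.001, 0.001, -1.0]]
force: [0.1, -0.2, -3.6]
finger_gap: 0.134
grip_force: 58.7
```

Call:
arm_command --plan '[[[0,0,-0.04],[0,0,0]],[[0,0,-0.04],[0,0,0]],[[0,0,-0.04],[0,0,0]],[[0,0,-0.04],[0,0,0]],[[0,0,-0.04],[0,0,0]],[[0,0,-0.04],[0,0,0]],[[0,0,-0.04],[0,0,0]],[[0,0,-0.04],[0,0,0]]]'

```text
clock: 5.75
ee_pos: [0.4412, 0.284, 0.2589]
tool_rot: [[-0.99, 0.142, -0.0], [0.142, 0.99, -0.0], [0.0, -0.0, -1.0]]
force: [-0.7, -0.2, -3.1]
finger_gap: 0.131
grip_force: 58.7
```

Run:
```python
from h import *
from scipy.optimize import least_squares
o=env.observe(); print(o["ee_pos"],o["force"],o["clock"])
for n in("scene","top","wrist"):
    i,W,E,c=cap(n); cv2.imwrite(f"pics/{n}2.png",cv2.resize(i,(700,525)))
    P=W.reshape(-1,3); y=P[:,1]; x0=.601+.1446*(y-.284)
    k=P[(abs(P[:,0]-x0)<.012)&(y>.235)&(y<.375)&(abs(P[:,2]-.18)<.014)]
    if len(k)>20:
        f=lambda p:np.hypot(k[:,0]-p[0]-p[1]*(k[:,1]-.284),k[:,2]-p[2])-.005
        r=least_squares(f,[.601,.1446,.18],loss="soft_l1",f_scale=.0007); print(n,"bar x,slope,z",r.x.round(4),len(k),np.median(abs(r.fun)).round(5))
    # tab now
    ex,ey,ez=o["ee_pos"]
    k=P[(abs(P[:,0]-ex)<.03)&(abs(P[:,1]-ey)<.03)&(P[:,2]<ez-.1344+.03)&(P[:,2]>ez-.1344-.01)]
    if len(k)>20: print(n,"foot pts mid",((k.min(0)+k.max(0))/2).round(4),"top z",np.median(k[k[:,2]>ez-.1344+.022][:,2]) if n!="wrist" else "",len(k))
```

```text
[0.44116195 0.28401949 0.25886663] [-0.74808532 -0.17609933 -3.08629684] 5.75
scene bar x,slope,z [0.5995 0.1465 0.1795] 278 0.00061
scene foot pts mid [0.4372 0.2837 0.1406] top z 0.15292488847078534 401
top bar x,slope,z [0.6023 0.1513 0.1796] 361 0.00072
wrist bar x,slope,z [0.6027 0.138  0.1805] 124 0.0003
wrist foot pts mid [0.4413 0.2837 0.1406] top z  1123
```

Call:
arm_command --plan '[[[-0.08,0.03,0],[0,0,0]],[[-0.2,0.06,0],[0,0,0]],[[-0.35,0.1,0],[0,0,0]],[[-0.5,0.15,0],[0,0,0]],[[-0.65,0.2,0],[0,0,0]],[[-0.8,0.25,0],[0,0,0]],[[-0.9,0.25,0],[0,0,0]],[[-0.95,0.25,0],[0,0,0]]]'

```text
clock: 6.7
ee_pos: [0.5593, 0.2972, 0.2584]
tool_rot: [[-0.99, 0.142, -0.0], [0.142, 0.99, -0.0], [0.0, -0.0, -1.0]]
force: [-0.4, 0.3, -3.4]
finger_gap: 0.129
grip_force: 58.7
```

Call:
arm_command --plan '[[[-0.04,0,0],[0,0,0]],[[-0.1,0,0],[0,0,0]],[[-0.16,0,0],[0,0,0]],[[-0.22,0,0],[0,0,0]],[[-0.28,0,0],[0,0,0]],[[-0.33,0,0],[0,0,0]],[[-0.383,0,0],[0,0,0]],[[-0.383,0,0],[0,0,0]]]'

```text
clock: 7.5
ee_pos: [0.6044, 0.2908, 0.2587]
tool_rot: [[-0.99, 0.142, 0.0], [0.142, 0.99, -0.0], [-0.0, -0.0, -1.0]]
force: [-0.8, -0.0, -3.5]
finger_gap: 0.132
grip_force: 58.7
```

Run:
```python
from h import *
from scipy.optimize import least_squares
o=env.observe(); p=o["ee_pos"]; print(p,o["force"],o["clock"])
i,W,E,c=cap("scene"); j,_,_,_=cap("wrist")
q=(np.linalg.inv(E)@np.r_[p-[0,0,.06],1])[:3]; u=int(q[0]/q[2]*c["fx"]+c["cx"]); v=int(q[1]/q[2]*c["fy"]+c["cy"]); print(u,v)
a=cv2.resize(i[max(v-60,0):v+60,max(u-60,0):u+60],(560,560),interpolation=cv2.INTER_CUBIC); cv2.imwrite("pics/s3.png",a)
P=W.reshape(-1,3); y=P[:,1]; x0=.600+.145*(y-.284)
k=P[(abs(P[:,0]-x0)<.012)&(y>.225)&(y<.385)&(abs(y-p[1])>.02)&(abs(P[:,2]-.18)<.014)]
f=lambda b:np.hypot(k[:,0]-b[0]-b[1]*(k[:,1]-p[1]),k[:,2]-b[2])-.005
r=least_squares(f,[.604,.1446,.18],loss="soft_l1",f_scale=.0007); print("bar x at tool y",r.x.round(4),len(k))
b=p[2]-.1344
for lo,hi in((.0,.031),(.128,.17)):
    k=P[(abs(P[:,0]-p[0])<.035)&(abs(P[:,1]-p[1])<.035)&(P[:,2]<b+hi)&(P[:,2]>b+lo)]; print(lo,len(k),((k.min(0)+k.max(0))/2).round(4),k.max(0))
```

```text
[0.60442212 0.29075586 0.25868135] [-0.77596693 -0.0486343  -3.45167208] 7.5
298 116
bar x at tool y [0.6004 0.1479 0.1795] 212
0.0 397 [0.5968 0.2901 0.1401] [0.61876001 0.31450719 0.15526046]
0.128 335 [0.5958 0.2922 0.2733] [0.60820962 0.3129853  0.29427616]
```

View pics/s3.png

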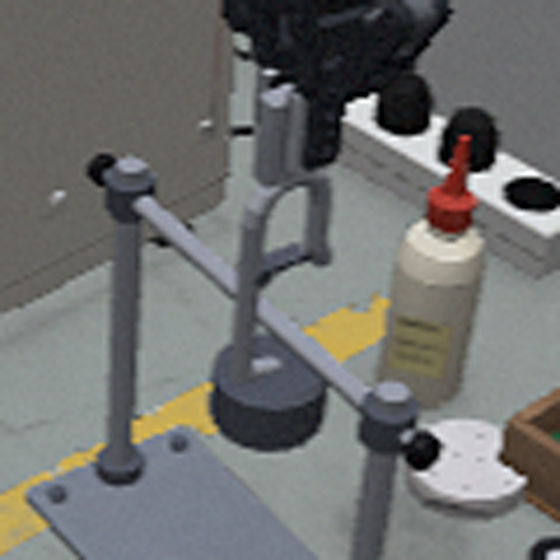

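Run:
```python
from h import *
i,W,E,c=cap("scene"); P=W.reshape(-1,3)
for z in np.arange(.155,.26,.01):
    k=P[(abs(P[:,1]-.294)<.006)&(abs(P[:,0]-.6)<.05)&(abs(P[:,2]-z)<.005)]
    print(z.round(3),len(k),np.sort((k[:,0]*1000).round(0)).tolist())
```

```text
0.155 73 [573.0, 574.0, 575.0, 575.0, 576.0, 576.0, 577.0, 577.0, 578.0, 578.0, 578.0, 578.0, 579.0, 579.0, 579.0, 580.0, 580.0, 580.0, 580.0, 580.0, 581.0, 581.0, 581.0, 581.0, 583.0, 583.0, 583.0, 584.0, 585.0, 585.0, 586.0, 588.0, 589.0, 589.0, 590.0, 591.0, 591.0, 592.0, 592.0, 592.0, 594.0, 595.0, 595.0, 597.0, 597.0, 597.0, 598.0, 599.0, 599.0, 600.0, 600.0, 600.0, 602.0, 602.0, 603.0, 604.0, 605.0, 605.0, 606.0, 608.0, 608.0, 609.0, 610.0, 610.0, 610.0, 611.0, 612.0, 612.0, 612.0, 612.0, 612.0, 613.0, 615.0]
0.165 21 [578.0, 579.0, 579.0, 579.0, 580.0, 580.0, 580.0, 580.0, 581.0, 581.0, 581.0, 582.0, 583.0, 583.0, 584.0, 584.0, 585.0, 586.0, 588.0, 590.0, 592.0]
0.175 25 [579.0, 579.0, 579.0, 579.0, 580.0, 580.0, 580.0, 580.0, 581.0, 581.0, 581.0, 582.0, 582.0, 582.0, 583.0, 583.0, 584.0, 584.0, 584.0, 585.0, 586.0, 596.0, 597.0, 598.0, 598.0]
0.185 39 [579.0, 579.0, 579.0, 579.0, 579.0, 579.0, 579.0, 580.0, 580.0, 581.0, 581.0, 582.0, 582.0, 582.0, 582.0, 584.0, 584.0, 584.0, 584.0, 596.0, 597.0, 597.0, 597.0, 597.0, 597.0, 598.0, 598.0, 598.0, 599.0, 600.0, 601.0, 601.0, 601
[... 1130 characters left out ...]
, 579.0, 579.0, 580.0, 580.0, 580.0, 580.0, 580.0, 580.0, 581.0, 581.0, 581.0, 581.0, 581.0, 582.0, 582.0, 582.0, 582.0, 583.0, 584.0, 584.0, 585.0, 586.0, 588.0, 612.0, 613.0, 613.0, 613.0, 614.0, 614.0, 614.0, 614.0, 615.0]
0.245 37 [580.0, 581.0, 582.0, 582.0, 582.0, 582.0, 582.0, 583.0, 583.0, 583.0, 584.0, 584.0, 584.0, 584.0, 584.0, 584.0, 585.0, 585.0, 585.0, 585.0, 586.0, 586.0, 586.0, 587.0, 587.0, 588.0, 588.0, 589.0, 589.0, 589.0, 590.0, 592.0, 595.0, 605.0, 609.0, 611.0, 613.0]
0.255 28 [584.0, 584.0, 584.0, 585.0, 585.0, 585.0, 586.0, 586.0, 586.0, 587.0, 587.0, 587.0, 588.0, 589.0, 589.0, 590.0, 590.0, 591.0, 591.0, 592.0, 593.0, 593.0, 593.0, 596.0, 596.0, 597.0, 600.0, 602.0]
```

The depth points show the back rod in front of the bar, with the bar centred in the throat to within 1 mm. I'll lower to just under gate contact.

Call:
arm_command --plan '[[[0,0,0.03],[0,0,0]],[[0,0,0.06],[0,0,0]],[[0,0,0.09],[0,0,0]],[[0,0,0.12],[0,0,0]],[[0,0,0.15],[0,0,0]],[[0,0,0.17],[0,0,0]],[[0,0,0.17],[0,0,0]],[[0,0,0.17],[0,0,0]]]'

```text
clock: 8.45
ee_pos: [0.6038, 0.291, 0.2385]
tool_rot: [[-0.99, 0.142, 0.0], [0.142, 0.99, 0.0], [-0.0, 0.0, -1.0]]
force: [0.7, -1.0, -3.1]
finger_gap: 0.129
grip_force: 58.7
```

Call:
arm_command --plan '[[[0,0,0.01],[0,0,0]],[[0,0,0.02],[0,0,0]],[[0,0,0.03],[0,0,0]],[[0,0,0.04],[0,0,0]],[[0,0,0.05],[0,0,0]],[[0,0,0.05],[0,0,0]],[[0,0,0.05],[0,0,0]],[[0,0,0.05],[0,0,0]]]'

```text
clock: 9.25
ee_pos: [0.6039, 0.2911, 0.2332]
tool_rot: [[-0.99, 0.142, 0.001], [0.142, 0.99, 0.0], [-0.001, 0.0, -1.0]]
force: [-2.4, -1.0, 5.3]
finger_gap: 0.13
grip_force: 60.1
```

Call:
arm_command --plan '[[[0,0,0.01],[0,0,0]],[[0,0,0.02],[0,0,0]],[[0,0,0.03],[0,0,0]],[[0,0,0.03],[0,0,0]],[[0,0,0.03],[0,0,0]],[[0,0,0.03],[0,0,0]],[[0,0,0.03],[0,0,0]],[[0,0,0.03],[0,0,0]]]'

```text
clock: 10.05
ee_pos: [0.604, 0.2911, 0.2296]
tool_rot: [[-0.99, 0.142, 0.001], [0.142, 0.99, 0.0], [-0.001, 0.0, -1.0]]
force: [-2.6, -0.6, 5.3]
finger_gap: 0.131
grip_force: 60.2
```

Call:
arm_command --plan '[[[0,0,0.01],[0,0,0]],[[0,0,0.02],[0,0,0]],[[0,0,0.03],[0,0,0]],[[0,0,0.03],[0,0,0]],[[0,0,0.03],[0,0,0]],[[0,0,0.03],[0,0,0]],[[0,0,0.03],[0,0,0]],[[0,0,0.03],[0,0,0]]]'

```text
clock: 10.85
ee_pos: [0.6046, 0.291, 0.2267]
tool_rot: [[-0.99, 0.142, 0.003], [0.142, 0.99, 0.001], [-0.003, 0.001, -1.0]]
force: [-1.5, -1.3, 7.8]
finger_gap: 0.13
grip_force: 60.7
```

Call:
arm_command --plan '[[[0,0,0.01],[0,0,0]],[[0,0,0.02],[0,0,0]],[[0,0,0.03],[0,0,0]],[[0,0,0.04],[0,0,0]],[[0,0,0.05],[0,0,0]],[[0,0,0.05],[0,0,0]],[[0,0,0.05],[0,0,0]],[[0,0,0.05],[0,0,0]]]'

```text
clock: 11.65
ee_pos: [0.6037, 0.2915, 0.22]
tool_rot: [[-0.99, 0.142, 0.0], [0.142, 0.99, 0.001], [-0.0, 0.001, -1.0]]
force: [-3.7, 0.3, 5.5]
finger_gap: 0.132
grip_force: 60.2
```

Call:
arm_command --plan '[[[0,0,0.01],[0,0,0]],[[0,0,0.02],[0,0,0]],[[0,0,0.03],[0,0,0]],[[0,0,0.04],[0,0,0]],[[0,0,0.05],[0,0,0]],[[0,0,0.05],[0,0,0]],[[0,0,0.05],[0,0,0]],[[0,0,0.05],[0,0,0]]]'

```text
clock: 12.45
ee_pos: [0.6034, 0.2912, 0.213]
tool_rot: [[-0.99, 0.142, -0.001], [0.142, 0.99, 0.0], [0.001, 0.0, -1.0]]
force: [-4.1, 2.3, 2.5]
finger_gap: 0.131
grip_force: 59.6
```

Call:
arm_command --plan '[[[0,0,0.01],[0,0,0]],[[0,0,0.02],[0,0,0]],[[0,0,0.03],[0,0,0]],[[0,0,0.04],[0,0,0]],[[0,0,0.04],[0,0,0]],[[0,0,0.04],[0,0,0]],[[0,0,0.04],[0,0,0]],[[0,0,0.04],[0,0,0]]]'

```text
clock: 13.25
ee_pos: [0.6035, 0.2909, 0.2081]
tool_rot: [[-0.99, 0.142, -0.001], [0.142, 0.99, -0.0], [0.001, -0.0, -1.0]]
force: [-5.2, 0.8, 0.1]
finger_gap: 0.129
grip_force: 59.4
```

Call:
arm_command --plan '[[[0,0,0.01],[0,0,0]],[[0,0,0.02],[0,0,0]],[[0,0,0.02],[0,0,0]],[[0,0,0.02],[0,0,0]],[[0,0,0.02],[0,0,0]],[[0,0,0.02],[0,0,0]],[[0,0,0.02],[0,0,0]],[[0,0,0.02],[0,0,0]]]'

```text
clock: 14.05
ee_pos: [0.6034, 0.291, 0.2055]
tool_rot: [[-0.99, 0.142, -0.001], [0.142, 0.99, -0.0], [0.001, -0.0, -1.0]]
force: [-5.9, 0.8, -1.8]
finger_gap: 0.131
grip_force: 59.4
```

Call:
arm_command --plan '[[[0,0,0.005],[0,0,0]],[[0,0,0.01],[0,0,0]],[[0,0,0.015],[0,0,0]],[[0,0,0.015],[0,0,0]],[[0,0,0.015],[0,0,0]],[[0,0,0.015],[0,0,0]],[[0,0,0.015],[0,0,0]],[[0,0,0.015],[0,0,0]]]'

```text
clock: 14.85
ee_pos: [0.603, 0.2909, 0.2032]
tool_rot: [[-0.99, 0.142, -0.002], [0.142, 0.99, -0.001], [0.002, -0.001, -1.0]]
force: [-5.7, 0.8, -2.8]
finger_gap: 0.128
grip_force: 59.0
```

Call:
arm_command --plan '[[[0,0,0.005],[0,0,0]],[[0,0,0.01],[0,0,0]],[[0,0,0.015],[0,0,0]],[[0,0,0.015],[0,0,0]],[[0,0,0.015],[0,0,0]],[[0,0,0.015],[0,0,0]],[[0,0,0.015],[0,0,0]],[[0,0,0.015],[0,0,0]]]'

```text
clock: 15.65
ee_pos: [0.6039, 0.291, 0.2026]
tool_rot: [[-0.99, 0.142, 0.0], [0.142, 0.99, 0.0], [-0.0, 0.0, -1.0]]
force: [-0.8, 0.4, -3.1]
finger_gap: 0.129
grip_force: 58.6
```

Call:
arm_command --plan '[[[0,0,0.005],[0,0,0]],[[0,0,0.01],[0,0,0]],[[0,0,0.01],[0,0,0]],[[0,0,0.01],[0,0,0]],[[0,0,0.01],[0,0,0]],[[0,0,0.01],[0,0,0]],[[0,0,0.01],[0,0,0]],[[0,0,0.01],[0,0,0]]]'

```text
clock: 16.45
ee_pos: [0.6038, 0.291, 0.2013]
tool_rot: [[-0.99, 0.142, -0.0], [0.142, 0.99, -0.0], [0.0, -0.0, -1.0]]
force: [-0.6, 0.1, -3.6]
finger_gap: 0.132
grip_force: 58.6
```

The sideways force vanished at TCP z 0.2026, so the gate has flicked shut. Next is the tug upward.

Call:
arm_command --plan '[[[0,0,-0.02],[0,0,0]],[[0,0,-0.04],[0,0,0]],[[0,0,-0.06],[0,0,0]],[[0,0,-0.08],[0,0,0]],[[0,0,-0.1],[0,0,0]],[[0,0,-0.12],[0,0,0]],[[0,0,-0.14],[0,0,0]],[[0,0,-0.14],[0,0,0]]]'

```text
clock: 17.25
ee_pos: [0.6039, 0.2911, 0.2185]
tool_rot: [[-0.99, 0.142, 0.001], [0.142, 0.99, 0.0], [-0.0, 0.0, -1.0]]
force: [0.1, -0.5, -3.2]
finger_gap: 0.132
grip_force: 58.7
```

Call:
arm_command --plan '[[[0,0,-0.005],[0,0,0]],[[0,0,-0.01],[0,0,0]],[[0,0,-0.015],[0,0,0]],[[0,0,-0.015],[0,0,0]],[[0,0,-0.015],[0,0,0]],[[0,0,-0.015],[0,0,0]],[[0,0,-0.015],[0,0,0]],[[0,0,-0.015],[0,0,0]]]'

```text
clock: 18.05
ee_pos: [0.6038, 0.291, 0.2199]
tool_rot: [[-0.99, 0.142, -0.0], [0.142, 0.99, -0.0], [0.0, -0.0, -1.0]]
force: [0.4, 0.6, -2.7]
finger_gap: 0.133
grip_force: 58.7
```

Call:
arm_command --plan '[[[0,0,-0.003],[0,0,0]],[[0,0,-0.006],[0,0,0]],[[0,0,-0.01],[0,0,0]],[[0,0,-0.01],[0,0,0]],[[0,0,-0.01],[0,0,0]],[[0,0,-0.01],[0,0,0]],[[0,0,-0.01],[0,0,0]],[[0,0,-0.01],[0,0,0]]]'

```text
clock: 18.85
ee_pos: [0.6036, 0.291, 0.2207]
tool_rot: [[-0.99, 0.142, -0.001], [0.142, 0.99, -0.0], [0.001, -0.0, -1.0]]
force: [1.6, 0.1, -12.8]
finger_gap: 0.132
grip_force: 58.3
```

The shut gate bears on the bar with about 9 N. I'll lower the weight until the crown takes the load.

Call:
arm_command --plan '[[[0,0,0.03],[0,0,0]],[[0,0,0.06],[0,0,0]],[[0,0,0.09],[0,0,0]],[[0,0,0.12],[0,0,0]],[[0,0,0.15],[0,0,0]],[[0,0,0.17],[0,0,0]],[[0,0,0.19],[0,0,0]],[[0,0,0.19],[0,0,0]]]'

```text
clock: 19.65
ee_pos: [0.6037, 0.2909, 0.1979]
tool_rot: [[-0.99, 0.142, -0.001], [0.142, 0.99, -0.0], [0.0, -0.0, -1.0]]
force: [-0.3, 0.2, -4.3]
finger_gap: 0.132
grip_force: 59.5
```

Call:
arm_command --plan '[[[0,0,0.003],[0,0,0]],[[0,0,0.007],[0,0,0]],[[0,0,0.007],[0,0,0]],[[0,0,0.007],[0,0,0]],[[0,0,0.007],[0,0,0]],[[0,0,0.007],[0,0,0]],[[0,0,0.007],[0,0,0]],[[0,0,0.007],[0,0,0]]]'

```text
clock: 20.45
ee_pos: [0.6038, 0.291, 0.1974]
tool_rot: [[-0.99, 0.142, 0.0], [0.142, 0.99, -0.0], [-0.0, -0.0, -1.0]]
force: [0.1, 0.2, -4.6]
finger_gap: 0.131
grip_force: 59.5
```

Call:
arm_command --plan '[[[0,0,0.003],[0,0,0]],[[0,0,0.006],[0,0,0]],[[0,0,0.006],[0,0,0]],[[0,0,0.006],[0,0,0]],[[0,0,0.006],[0,0,0]],[[0,0,0.006],[0,0,0]],[[0,0,0.006],[0,0,0]],[[0,0,0.006],[0,0,0]]]'

```text
clock: 21.25
ee_pos: [0.6037, 0.291, 0.1967]
tool_rot: [[-0.99, 0.142, -0.0], [0.142, 0.99, 0.0], [0.0, 0.0, -1.0]]
force: [0.1, -0.1, -2.9]
finger_gap: 0.129
grip_force: 59.5
```

Call:
arm_command --plan '[[[0,0,0.002],[0,0,0]],[[0,0,0.004],[0,0,0]],[[0,0,0.004],[0,0,0]],[[0,0,0.004],[0,0,0]],[[0,0,0.004],[0,0,0]],[[0,0,0.004],[0,0,0]],[[0,0,0.004],[0,0,0]],[[0,0,0.004],[0,0,0]]]'

```text
clock: 22.05
ee_pos: [0.6038, 0.291, 0.1964]
tool_rot: [[-0.99, 0.142, 0.0], [0.142, 0.99, 0.0], [-0.0, 0.0, -1.0]]
force: [0.1, -0.3, -1.4]
finger_gap: 0.13
grip_force: 59.9
```

Call:
arm_command --plan '[[[0,0,0.002],[0,0,0]],[[0,0,0.002],[0,0,0]],[[0,0,0.002],[0,0,0]],[[0,0,0.002],[0,0,0]],[[0,0,0.002],[0,0,0]],[[0,0,0.002],[0,0,0]],[[0,0,0.002],[0,0,0]],[[0,0,0.002],[0,0,0]]]' --squeeze 20

```text
clock: 22.85
ee_pos: [0.6038, 0.291, 0.1962]
tool_rot: [[-0.99, 0.142, 0.0], [0.142, 0.99, 0.0], [-0.0, 0.0, -1.0]]
force: [-0.1, -0.7, 2.1]
finger_gap: 0.135
grip_force: 60.5
```

Call:
arm_command --plan '[[[0,0,0],[0,0,0]],[[0,0,0],[0,0,0]],[[0,0,0],[0,0,0]],[[0,0,0],[0,0,0]],[[0,0,0],[0,0,0]],[[0,0,0],[0,0,0]],[[0,0,0],[0,0,0]],[[0,0,0],[0,0,0]]]' --hand 0.2

```text
clock: 23.65
ee_pos: [0.6038, 0.291, 0.196]
tool_rot: [[-0.99, 0.142, -0.0], [0.142, 0.99, 0.0], [0.0, 0.0, -1.0]]
force: [-0.2, -0.6, 0.6]
finger_gap: 0.602
grip_force: 0.0
```

Run:
```python
from h import *
o=env.observe(); print(o["ee_pos"],o["force"],o["finger_gap"])
i,W,E,c=cap("scene"); cv2.imwrite("pics/s4.png",cv2.resize(i[30:190,220:380],(560,560),interpolation=cv2.INTER_CUBIC))
```

```text
[0.60375518 0.29101206 0.19600987] [-0.2105673  -0.58385174  0.57269337] 0.6021460859456057
```

View pics/s4.png

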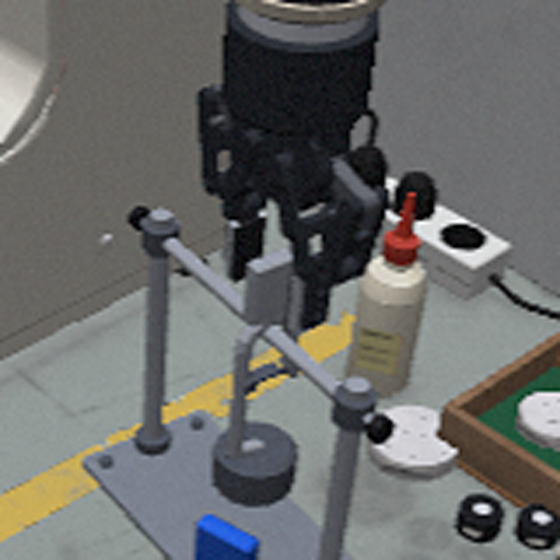

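The weight hangs on the bar at (265,325) with the gate shut under it at (265,375), and the fingers are open and clear. I'll raise the arm.

Call:
arm_command --plan '[[[0,0,-0.05],[0,0,0]],[[0,0,-0.12],[0,0,0]],[[0,0,-0.25],[0,0,0]],[[0,0,-0.4],[0,0,0]],[[0,0,-0.6],[0,0,0]],[[0,0,-0.8],[0,0,0]],[[0,0,-1],[0,0,0]],[[0,0,-1],[0,0,0]]]'

```text
clock: 24.5
ee_pos: [0.6047, 0.2914, 0.3213]
tool_rot: [[-0.99, 0.142, 0.007], [0.142, 0.99, 0.003], [-0.006, 0.004, -1.0]]
force: [0.2, 0.2, 0.8]
finger_gap: 0.597
grip_force: 0.0
```

Call:
arm_command --plan '[[[0,0,0],[0,0,0]],[[0,0,0],[0,0,0]],[[0,0,0],[0,0,0]],[[0,0,0],[0,0,0]],[[0,0,0],[0,0,0]],[[0,0,0],[0,0,0]],[[0,0,0],[0,0,0]],[[0,0,0],[0,0,0]]]'

```text
clock: 25.3
ee_pos: [0.6037, 0.291, 0.316]
tool_rot: [[-0.99, 0.142, -0.0], [0.142, 0.99, -0.0], [0.0, -0.0, -1.0]]
force: [-0.2, 0.0, -0.2]
finger_gap: 0.604
grip_force: 0.0
```

Run:
```python
from h import *
a=[]
for _ in range(4):
    i,W,E,c=cap("scene"); P=W.reshape(-1,3); r=[]
    for lo,hi in((.2,.24),(.07,.1)):
        k=P[(abs(P[:,0]-.6)<.045)&(abs(P[:,1]-.291)<.04)&(P[:,2]>lo)&(P[:,2]<hi)]; r+=[((k.min(0)+k.max(0))/2).round(4).tolist(),k[:,2].max().round(4)]
    print(r)
cv2.imwrite("pics/s5.png",cv2.resize(i[30:190,220:380],(560,560),interpolation=cv2.INTER_CUBIC))
```

```text
[[0.6008, 0.2922, 0.2157], np.float64(0.2314), [0.5976, 0.2911, 0.0848], np.float64(0.0995)]
[[0.6006, 0.2929, 0.2159], np.float64(0.2316), [0.5984, 0.2912, 0.085], np.float64(0.0999)]
[[0.6002, 0.2919, 0.2163], np.float64(0.2326), [0.5984, 0.2924, 0.0848], np.float64(0.0994)]
[[0.6003, 0.2916, 0.2165], np.float64(0.2328), [0.5985, 0.2914, 0.0847], np.float64(0.0995)]
```

View pics/s5.png

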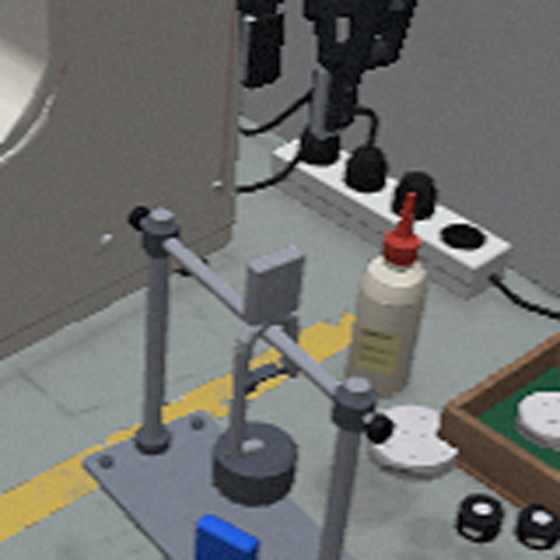

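The weight hangs upright and at rest at (260,390) with the gate shut, and the gripper is well clear.

```bash
python3 -c "
from station import env
print(env.sign_off())"
```

```text
the job is handed in; nothing more can be done
None
```

The weight hangs at rest from the stand's bar with its gate shut; the tug held at about 9 N, the fingers are clear, and the job is handed in, though `sign_off()` returned no verdict.

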